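# Throw a spoiled barrel bung into the pedal bin

## Task

Throw the wine-stained bung into the pedal bin. Press the bin's pedal to its stop without forcing it and push it sideways into its catch, so that the lid stays up by itself, and drop the bung in; then free the pedal and ease it back up so that the lid comes down fully shut without a bang. Work the lid by the pedal alone, never touching the lid, and leave everything else on the table where it stands.

Things in the scene. Friction and masses are not known exactly. Their poses are not given: they have to be found in the camera images.
- bin: Round steel pedal bin, 190 mm across, rim 215 mm above the table, black foot ring and rim; it does not shift. Origin: centre of its underside. x points from the pedal (front) to the lid's hinge (back), z up. Inside 180 mm wide, 127 mm deep. A black pedal housing with an aluminium front plate, 92 mm wide, 92 mm high, reaches to x = -110 mm; above it is only the round wall, x = -95 mm.
- gate_slot (a point): Foot of the slot in the front plate where the pedal's bar comes out (x = -107 mm in the bin, axes as the bin). The upright slot has at its foot a side branch to the bin's -y (the robot's right when the pedal faces it), which ends, 24 mm along, in a shallow upward pocket: the catch. The plate is set up to 3 mm higher or lower from one bin to the next, so the pedal's stop must be felt.
- pedal: 10 mm steel bar with a black pad; origin at its pivot, 30 mm behind the bin's centre, 55 mm up. Goes down against a spring and the lid (about 7 N at the pad to start, 4 to 5 N near the foot) until the bar meets the slot's foot. At the foot alone it also swings sideways, no spring, against friction that grows with the press (5 to 20 N). Let go outside the catch it flies up and the lid slams.
- pedal_pad (a point): Middle of the top of the pad: 56 mm along the bin's x, flat for 54 mm between 8 mm high raised edges on its left and right sides. 175 mm in front of the bin's centre, about 85 mm above the table when up, 40 to 52 mm lower at the stop. To catch: press to the stop, push the pad about 37 mm to the bin's -y until it stops, let it up: it seats after about 7 mm.
- bin_lid (a joint): Opening of the lid in rad, 0 shut. Driven by the pedal, 8 rad per rad of pedal; 1.6 to 2.0 at the stop, 1.25 to 1.75 resting in the catch. To free the pedal: press to the stop again, push the pad back to the bin's +y until it stops, then let it rise slowly to its top.
- lid_edge (a point): Front edge of the domed steel lid with a black edge, 196 mm in diameter, 29 mm high, hinged at the bin's back (101 mm behind its centre, 217 mm above the table) and tilting up and back. Held up it stands nearly upright above the hinge; it may lean forward over the mouth by up to 60 mm at its edge, 190 mm above the rim.
- bin_mouth (a point): Centre of the bin's open mouth, at the rim, 215 mm above the table.
- bung_stained: The spoiled silicone barrel bung, dark wine red. A tapered plug 45 mm high, standing on its smaller end: 46 mm across at the foot, 53 mm at the top, about 90 g. Origin: centre of its underside.
- bung_clean1: A clean off-white bung of the same shape, a bystander. Origin: centre of its underside.
- bung_clean2: Another clean off-white bung, a bystander. Origin: centre of its underside.
- bottle_red: Full dark wine bottle with a dark red capsule, 75 mm in diameter, 297 mm high, standing, a bystander. Origin: centre of its underside.
- bottle_white: Olive-green wine bottle with a gold capsule, 75 mm in diameter, 297 mm high, standing, a bystander. Origin: centre of its underside.
- glass: Stemmed tasting glass, 70 mm in diameter, 169 mm high, standing, a bystander. Origin: centre of its underside.
- mallet: Bung mallet with a wooden handle and a black rubber head, 280 mm long, lying along its x axis, a bystander. Origin: middle of its length, on the table.
Mind the look-alikes: they are no part of the job. What is shaped like the bung_stained but purple or turquoise is not meant.

How it is judged:
By the outcome, as a careful person would: the job done as asked, in the order asked, and still so for the second after the job is handed in, with the robot touching nothing.
It also fails if it takes over 72 s, if anything falls off the work surface, if the arm or the gripper's body presses on something with over 40 N, if the wrist force passes 120 N, or if a joint passes its speed limit or range.

## Robot

A 7-joint arm with a two-finger parallel gripper is mounted at the origin on the work surface. World frame = base frame: x ahead of the robot, y to its left, z up, the work surface at z = 0. Lengths are in m, angles in rad, forces in N, time in s.
With the tool pointing down it reaches from about 0.425 to 1.025 m from the base axis. Payload 9.4 kg.
Tool frame: the origin (TCP) lies midway between the tips of the shut fingers; the grasp point (between the pads) lies env.tcp_to_grasp behind it (env.tcp_to_grasp is the distance from the TCP to the grasp point, in m); z points along the fingers, y is the line along which they close (so a half turn about z gives the same grasp; the last joint's range is limited). The gripper opens to 85 mm and grips with 20 to 120 N. Pads are 22 mm wide; open, the fingers measure 114 mm over their backs; the gripper's body (76 mm by 85 mm) begins 54 mm behind the grasp point. The pads swing forward as they close: fully open they stand 13 mm farther back than shut.
Start: joints at [-1.335, 0.599, -0.003, 1.599, 0.002, 0.943, -0.08], TCP at [0.223, 0.69, 0.231] pointing down, gripper open.
Joint ranges: [-2.57, 2.57], [-0.35, 1.97], [-1.29, 1.29], [0.11, 2.56], [-1.05, 4.19], [0.11, 1.86], [-2.63, 2.63]. Speed limits (rad/s): [2.22, 2.22, 3.01, 3.01, 3.14, 3.14, 3.14].

## Interface

Orientations are given as a 3x3 rotation matrix whose columns are the frame's x, y, z axes.
In Python, from rig import env gives the robot as it stands. Calls block until the motion is done:
- env.goto(position, orientation): joint-space move of the TCP to a pose.
- env.move_linear(position, frame=None, rate=0.15, f_stop=None): straight line of the TCP; frame=None keeps the orientation; rate is the mean speed in m/s. With f_stop (N) it stops when the force on the tool has changed by that much, and returns True; else False.
- env.movej(angles): joint-space move.
- env.command_gripper(opening, grasp_force=None): finger opening in m; grasp_force is the grip in N (None keeps the last); returns when the fingers have stopped.
- env.wait(seconds).
- env.inverse_kinematics(position, orientation): joint angles nearest the present ones, or None.
- env.snapshot(name): name is "scene" or "top" or "wrist"; returns the picture (420x560x3 uint8, blue, green, red); there is no depth.
- env.camera_info(name): a dict with "mtx" (3x3 intrinsics, pixels), "k1" (the pictures are not rectified: a ray, as slopes to the right and down, at radius r is drawn at 1 + k1 r^2 times it, then the intrinsics apply), "R" (3x3) and "t" (3): a world point X has camera coordinates R X + t; the wrist camera has in their place "tool_from_camera" (4x4, takes a point from camera to tool coordinates, whose origin is the TCP and whose axes are the flange's). Camera axes: x right, y down, z forward; pixel columns grow to the right and rows downward; lengths in m; the calibration is good to about 2 mm. A picture is of the moment at which its call begins: read the wrist's pose just before it. camera_info takes no time and is no camera call.
A pose or a line that the arm cannot do raises env.MotionError and nothing moves.
- env.job_done(): hands the job in; it is judged then, once.
Readings, each from a call of its own:
- env.read_clock(): time.
- env.read_q(): joint angles.
- env.read_qd(): joint speeds.
- env.read_tau(): joint torques, N m.
- env.read_tool_pos(): TCP position.
- env.read_tool_rot(): TCP orientation.
- env.read_wrist_force(): force on the tool from outside, world axes, zero at the start.
- env.read_torque(): the same for the moment, N m.
- env.read_opening(): finger opening in m.
- env.read_finger_force(): force on a finger pad.
Only numpy, scipy, OpenCV 4.12 (cv2) and the standard library are available. Lean on these libraries where they do the work, as an engineer would, in place of code of your own. Each camera call takes 0.05 s, during which the arm holds its last target. There are 200 camera calls.

## Working session

There is one attempt and no reset: what is moved stays moved. The work goes in short steps, each a Python script; the robot and the scene stay as the last script left them, time stands still between calls to the robot, and variables do not carry over. Pictures are saved under pics/ and viewed, at most 10 in all, crops included, and the job is handed in when it is done.

```bash
ls; mkdir -p pics; python3 - <<'E'
from rig import env
import cv2, numpy as np
for n in("scene","top"):
    cv2.imwrite(f"pics/{n}0.png",env.snapshot(n)); c=env.camera_info(n); print(n,c)
print(env.camera_info("wrist"),env.tcp_to_grasp,env.read_clock(),env.read_tool_rot())
a=cv2.imread("pics/scene0.png");b=cv2.imread("pics/top0.png")
E
```

```text
pics
scene {'mtx': array([[379.65888008,   0.        , 284.25877142],
       [  0.        , 379.65888008, 210.58007278],
       [  0.        ,   0.        ,   1.        ]]), 'k1': -0.0023331257904543974, 'R': array([[ 0.64098944,  0.76750069, -0.00867324],
       [ 0.58426892, -0.49522644, -0.64294681],
       [-0.49775734,  0.40705461, -0.76586172]]), 't': array([-0.38463629, -0.27865871,  1.47643743])}
top {'mtx': array([[453.60127394,   0.        , 283.16496564],
       [  0.        , 453.60127394, 218.41023194],
       [  0.        ,   0.        ,   1.        ]]), 'k1': -0.01915240463035972, 'R': array([[ 0.02304985, -0.99969988,  0.00829758],
       [-0.99076503, -0.02395155, -0.13345775],
       [ 0.13361644, -0.00514477, -0.99101977]]), 't': array([-0.04898965,  0.61883894,  1.53902792])}
{'mtx': array([[315.14618534,   0.        , 276.47160567],
       [  0.        , 315.14618534, 208.12125979],
       [  0.        ,   0.        ,   1.        ]]), 'k1': -0.01670032644903258, 'tool_from_camera': array([[-7.69760845e-05, -9.65673606e-01, -2.59758504e-01,
         6.57974826e-02],
       [ 9.99999853e-01, -2.13963395e-04,  4.99089457e-04,
        -7.78383640e-04],
       [-5.37536327e-04, -2.59758427e-01,  9.65673480e-01,
        -1.43238982e-01],
       [ 0.00000000e+00,  0.00000000e+00,  0.00000000e+00,
         1.00000000e+00]])} 0.0187 0.1 [[-9.51503257e-01  3.07638534e-01 -2.89349420e-04]
 [ 3.07638625e-01  9.51502189e-01 -1.43575876e-03]
 [-1.66378114e-04 -1.45514420e-03 -9.99998927e-01]]
```

View pics/scene0.png

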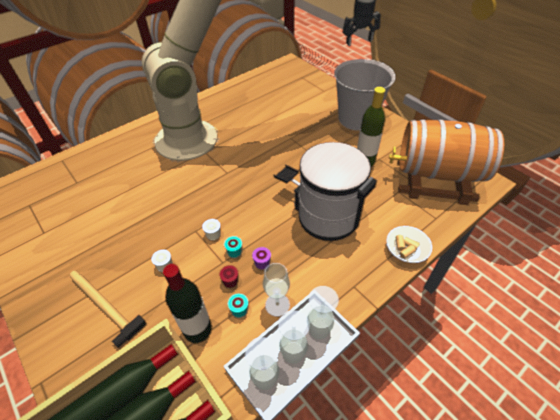

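View pics/top0.png

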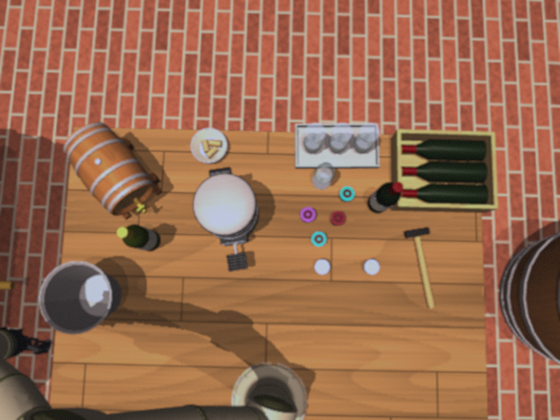

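The top view shows the white lid near (225,205), the black pedal pad at (236,262) and the stained bung at (338,218). Purple and turquoise look-alikes stand beside the bung, and the bottle is at (385,197). In the scene view the stained bung is at (229,276) and the pad at (288,174).

```bash
cat > h.py <<'E'
from rig import env
import cv2, numpy as np
def cam(n):
    c=env.camera_info(n)
    if n=="wrist":
        p=np.array(env.read_tool_pos());Rt=np.array(env.read_tool_rot());T=c["tool_from_camera"]
        Rw=Rt@T[:3,:3]; o=Rt@T[:3,3]+p
    else: Rw=c["R"].T; o=-Rw@c["t"]
    return c["mtx"],c["k1"],Rw,o
def ray(C,uv):
    K,k,Rw,o=C; d=np.array([(uv[0]-K[0,2])/K[0,0],(uv[1]-K[1,2])/K[1,1]]); s=d.copy()
    for _ in range(10): s=d/(1+k*(s@s))
    return o,Rw@np.array([s[0],s[1],1.])
def onz(C,uv,z):
    o,d=ray(C,uv); return o+d*(z-o[2])/d[2]
def proj(C,X):
    K,k,Rw,o=C; c=Rw.T@(np.array(X)-o); s=c[:2]/c[2]; s=s*(1+k*(s@s)); return s*[K[0,0],K[1,1]]+K[:2,2]
def blobs(mask,amin=30):
    n,l,st,ce=cv2.connectedComponentsWithStats(mask.astype(np.uint8))
    return [(ce[i].round(1),st[i]) for i in range(1,n) if st[i,4]>=amin]
E
python3 - <<'E'
from h import *
im=cv2.imread("pics/top0.png"); C=cam("top"); hsv=cv2.cvtColor(im,cv2.COLOR_BGR2HSV)
H,S,V=cv2.split(hsv)
roi=np.zeros(V.shape,bool); roi[130:310,180:450]=1
print("dark");[print(c,s,onz(C,c,.085).round(4)) for c,s in blobs((V<60)&roi)]
print("white");[print(c,s,onz(C,c,.045).round(4),onz(C,c,.225).round(4)) for c,s in blobs((S<60)&(V>130)&roi,60)]
print("red");[print(c,s,onz(C,c,.045).round(4)) for c,s in blobs((S>100)&((H>168)|(H<5))&(V<150)&roi,20)]
print("purp");[print(c,s,onz(C,c,.045).round(4)) for c,s in blobs((H>130)&(H<160)&(S>80)&roi,20)]
print("turq");[print(c,s,onz(C,c,.045).round(4)) for c,s in blobs((H>80)&(H<100)&(S>80)&roi,20)]
big=cv2.hconcat([cv2.resize(im[160:280,180:270],None,fx=4,fy=4,interpolation=2),cv2.resize(im[160:280,290:400],None,fx=4,fy=4,interpolation=2)])
cv2.imwrite("pics/c1.png",big)
E
```

```text
dark
[435.2 154.1] [416 139  34  32 815] [ 0.8521 -0.5569  0.085 ]
[220.  169.7] [210 168  20   4  30] [0.7776 0.1867 0.085 ]
[435.2 181.3] [416 171  34  22 520] [ 0.7556 -0.5546  0.085 ]
[386.7 195.4] [375 182  25  25 398] [ 0.702  -0.3865  0.085 ]
[435.1 198. ] [417 194  33   9 243] [ 0.6971 -0.553   0.085 ]
[371.9 207. ] [368 199  13  14  39] [ 0.6605 -0.3356  0.085 ]
[250.4 230.6] [246 218  12  23  45] [0.5698 0.0754 0.085 ]
[416.3 232.1] [405 228  24   9 127] [ 0.5781 -0.4863  0.085 ]
white
[207.7 145.1] [190 130  37  34 772] [0.8757 0.2398 0.045 ] [0.8219 0.2092 0.225 ]
[334.1 151.7] [ 295  130   85   60 2914] [ 0.8629 -0.2098  0.045 ] [ 0.8106 -0.1887  0.225 ]
[223.5 203.8] [ 193  174   62   61 2944] [0.6658 0.175  0.045 ] [0.6362 0.1518 0.225 ]
[321.8 266.4] [314 259  16  16 209] [ 0.4564 -0.1707  0.045 ] [ 0.4509 -0.1541  0.225 ]
[371.4 266.4] [364 259  16  16 213] [ 0.4603 -0.3414  0.045 ] [ 0.4544 -0.3051  0.225 ]
red
[409.1 148.9] [402 146  15   7  96] [ 0.8803 -0.4776  0.045 ]
[409.6 170.9] [403 168  14   7  96] [ 0.7999 -0.4781  0.045 ]
[401.2 190.3] [388 182  30  15 236] [ 0.7292 -0.4473  0.045 ]
[337.6 217.6] [331 211  15  14 170] [ 0.6268 -0.2238  0.045 ]
purp
[307.6 214.1] [300 207  16  15 149] [ 0.6366 -0.1191  0.045 ]
turq
[346.6 193.8] [340 187  15  14 123] [ 0.7119 -0.2549  0.045 ]
[318.6 238.3] [311 232  16  14 120] [ 0.5529 -0.1585  0.045 ]
```

View pics/c1.png

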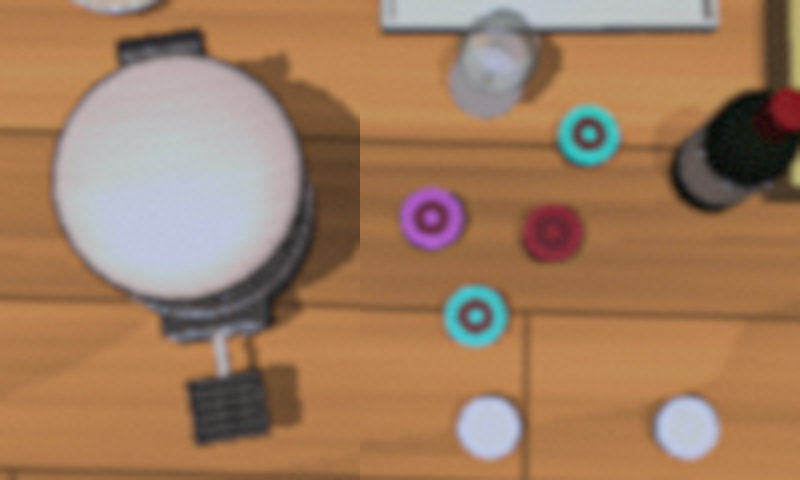

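```bash
cat >> h.py <<'E'
DOWN=lambda xa:np.column_stack([xa,np.cross([0,0,-1.],xa),[0,0,-1.]])
E
python3 - <<'E'
from h import *
C=cam("top")
b=onz(C,(224.7,204.5),.217); p=onz(C,(237.3,262),.088); d=b-p; print(b,p,np.hypot(*d[:2]),np.degrees(np.arctan2(d[1],d[0])))
# cross check in the scene view: where these project
S=cam("scene"); print(proj(S,p),proj(S,b))
y=np.arctan2(d[1],d[0]); X=np.array([np.cos(y),np.sin(y),0])
q=env.read_tool_pos(); env.move_linear([q[0],q[1],.40],rate=.3)
env.goto([p[0],p[1],.30],DOWN(-X))
print(env.read_clock(),env.read_wrist_force())
W=cam("wrist"); im=env.snapshot("wrist"); cv2.imwrite("pics/w1.png",im); np.savez("w1.npz",R=W[2],o=W[3])
print(proj(W,p))
E
```

```text
[0.63537199 0.14905366 0.217     ] [0.4631458  0.11550253 0.088     ] 0.17546377643339187 11.023640120210386
[284.29603875 172.83689351] [332.90611056 167.10956715]
3.0583 [0.102125   0.41385071 1.51450567]
[276.11749168 182.8513586 ]
```

View pics/w1.png

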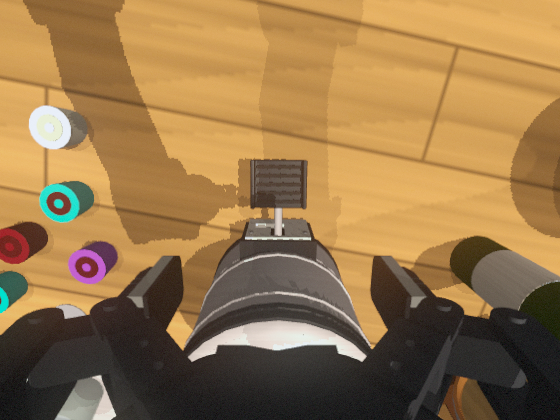

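The wrist view shows the pad spanning (250..307, 160..208), centre about (278.5,184). The bar runs straight up-down, so the yaw estimate is good. I'll press with shut fingers.

```bash
cat > press.py <<'E'
from h import *
z=np.load("w1.npz"); c=env.camera_info("wrist"); W=(c["mtx"],c["k1"],z["R"],z["o"])
pad=onz(W,(278.5,184.0),.087); yaw=np.radians(11.02)
X=np.array([np.cos(yaw),np.sin(yaw),0]); Y=np.array([-X[1],X[0],0])
BIN=pad+175e-3*X; BIN[2]=0
st=lambda s:print(s,"t%.2f"%env.read_clock(),np.round(env.read_tool_pos(),4),np.round(env.read_wrist_force(),1))
E
python3 - <<'E'
from press import *
print(pad,BIN)
env.command_gripper(0,60)
env.goto([pad[0],pad[1],.115],DOWN(-X)); st("above"); 
env.wait(.1); st("rest")
f0=np.array(env.read_wrist_force())
h=env.move_linear([pad[0],pad[1],.075],rate=.04,f_stop=4); st(("touch",h))
zt=env.read_tool_pos()[2]
print(env.read_wrist_force()-f0)
# press down in small steps, watch force
z=zt
while z>zt-.058:
    z-=.003; env.move_linear([pad[0],pad[1],z],rate=.03)
    f=env.read_wrist_force()-f0; zz=env.read_tool_pos()[2]
    print(round((zt-zz)*1e3,1),round((zt-z)*1e3,1),f.round(1))
    if f[2]>11 and zt-z>.03: break
st("stop")
E
```

```text
[0.46411437 0.11847655 0.087     ] [0.63588747 0.15192808 0.        ]
above t4.64 [0.4647 0.1186 0.1156] [ 0.1  0.2 -0.7]
rest t4.74 [0.4653 0.1189 0.1164] [-1.  -0.2  0.5]
('touch', True) t5.49 [0.4637 0.1184 0.083 ] [-0.2  0.3  7.2]
[0.76239288 0.47015793 6.66547794]
3.2 3.0 [-2.  -0.1  6.2]
6.1 6.0 [-2.9  0.3  5.9]
9.2 9.0 [-3.  -0.5  6.6]
12.2 12.0 [-5.  -0.   5.7]
15.2 15.0 [-4.3 -0.2  5.2]
18.2 18.0 [-5.3 -0.3  4.7]
21.2 21.0 [-4.8 -0.5  5.3]
24.2 24.0 [-4.8 -0.7  4.9]
27.1 27.0 [-4.  -0.7  3.9]
30.1 30.0 [-4.  -0.8  3.5]
33.0 33.0 [-3.3  0.1  3.3]
35.9 36.0 [-1.5 -0.3  3.2]
38.9 39.0 [-1.2  0.2  2.3]
41.9 42.0 [-0.2 -0.3  2. ]
44.9 45.0 [2.3 0.7 1.9]
47.0 48.0 [ 0.2 -0.7 19.5]
stop t9.52 [0.4651 0.1187 0.0361] [-0.8 -0.8 20.1]
```

```bash
python3 - <<'E'
from press import *
zt=.0830; z=zt-.0473
env.move_linear([pad[0],pad[1],z],rate=.03); st("eased"); p0=np.array([pad[0],pad[1],z])
s=0
while s<.062:
    s+=.003; env.move_linear(p0-Y*s+X*.0034*(max(s-.008,0)/.037)**2,rate=.035)
    f=np.array(env.read_wrist_force()); q=np.array(env.read_tool_pos())-p0
    print(round(s*1e3,1),"act",round(-q@Y*1e3,1),"Fy",round(f@Y,1),"Fx",round(f@X,1),"Fz",round(f[2],1),"z",round(q[2]*1e3,1))
    if abs(f@Y)>25 and s>.03: break
st("side")
E
```

```text
eased t9.77 [0.4651 0.1187 0.0366] [-0.6  0.6 14.2]
3.0 act 2.0 Fy 3.9 Fx -2.1 Fz 13.7 z 0.8
6.0 act 4.6 Fy 4.6 Fx -1.4 Fz 13.6 z 0.7
9.0 act 7.6 Fy 4.9 Fx -2.0 Fz 12.4 z 0.6
12.0 act 10.6 Fy 5.6 Fx -2.9 Fz 11.8 z 0.6
15.0 act 13.6 Fy 5.6 Fx -2.3 Fz 11.9 z 0.5
18.0 act 16.6 Fy 5.3 Fx -3.3 Fz 11.8 z 0.5
21.0 act 19.8 Fy 4.6 Fx -3.3 Fz 11.4 z 0.5
24.0 act 22.9 Fy 3.9 Fx -3.1 Fz 10.7 z 0.5
27.0 act 26.3 Fy 3.1 Fx -2.3 Fz 11.0 z 0.5
30.0 act 29.3 Fy 2.6 Fx -3.1 Fz 10.9 z 0.5
33.0 act 32.4 Fy 2.9 Fx -2.5 Fz 12.0 z 0.5
36.0 act 35.3 Fy 1.4 Fx -3.1 Fz 11.6 z 0.5
39.0 act 38.2 Fy 2.9 Fx -2.9 Fz 11.5 z 0.5
42.0 act 41.1 Fy 2.9 Fx -2.4 Fz 12.9 z 0.6
45.0 act 44.0 Fy 3.5 Fx -3.0 Fz 12.5 z 0.6
48.0 act 47.0 Fy 3.5 Fx -3.0 Fz 12.5 z 0.6
51.0 act 50.0 Fy 3.5 Fx -2.1 Fz 13.4 z 0.6
54.0 act 52.9 Fy 5.2 Fx -2.7 Fz 13.9 z 0.6
57.0 act 55.9 Fy 4.7 Fx -4.1 Fz 14.9 z 0.6
60.0 act 58.1 Fy 8.3 Fx -5.2 Fz 15.4 z 0.5
63.0 act 59.0 Fy 15.9 Fx -5.9 Fz 16.2 z 0.4
side t15.02 [0.4808 0.0616 0.0361] [-8.8 14.5 16.2]
```

```bash
python3 - <<'E'
from press import *
z=.0830-.0473; p0=np.array([pad[0],pad[1],z])
for s in (.065,.067):
    env.move_linear(p0-Y*s+X*.0068,rate=.03)
    f=np.array(env.read_wrist_force()); q=np.array(env.read_tool_pos())-p0
    print("act",round(-q@Y*1e3,1),"Fy",round(f@Y,1),"Fz",round(f[2],1))
    if f@Y>22: break
cv2.imwrite("pics/s2.png",cv2.resize(env.snapshot("scene")[100:250,220:420],None,fx=3,fy=3))
a=env.snapshot("wrist");cv2.imwrite("pics/w2.png",a); np.savez("w2.npz",o=cam("wrist")[3])
cv2.imwrite("pics/c2.png",cv2.hconcat([cv2.resize(cv2.imread("pics/s2.png"),(400,300)),cv2.resize(a,(400,300))]))
E
```

```text
act 59.4 Fy 22.3 Fz 14.3
```

View pics/c2.png

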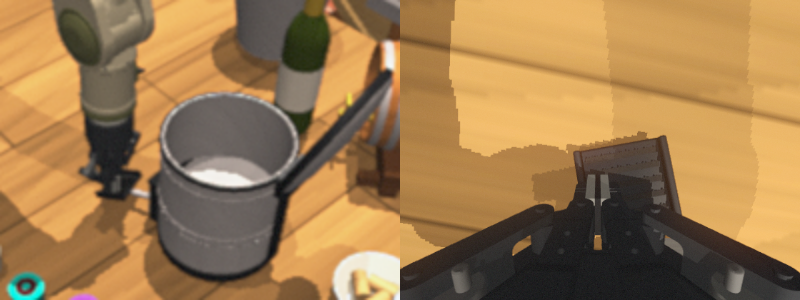

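The scene view shows the lid up. The wrist view shows the pad swung to -y with the fingertips against its left edge, so it has stopped sideways. Next I ease it up into the pocket.

```bash
python3 - <<'E'
from press import *
z=.0830-.0473; p0=np.array([pad[0],pad[1],z])
side=p0-Y*.0620+X*.0068
for u in range(2,15,2):
    env.move_linear(side+[0,0,u*1e-3],rate=.02)
    f=np.array(env.read_wrist_force()); q=np.array(env.read_tool_pos())-p0
    print(u,"act",round(-q@Y*1e3,1),"z",round(q[2]*1e3,1),"Fy",round(f@Y,1),"Fz",round(f[2],1))
    if f[2]<.8 and u>=10: break
st("up")
cv2.imwrite("pics/s3.png",env.snapshot("scene"))
E
```

```text
2 act 58.7 z 1.9 Fy 13.0 Fz 2.4
4 act 58.8 z 3.8 Fy 11.9 Fz 2.1
6 act 58.8 z 5.7 Fy 13.2 Fz 1.7
8 act 58.8 z 7.8 Fy 12.2 Fz 4.0
10 act 58.8 z 9.8 Fy 11.8 Fz 4.3
12 act 58.8 z 11.6 Fy 12.3 Fz -2.7
up t16.95 [0.4806 0.0618 0.0473] [-4.  11.7 -2.7]
```

```bash
python3 - <<'E'
from press import *
z=.0830-.0473; p0=np.array([pad[0],pad[1],z])
a=p0-Y*.052+X*.0068
env.move_linear(a+[0,0,.012],rate=.03); st("relaxed")
env.move_linear(a+[0,0,.022],rate=.03); st("free")
env.move_linear(a+[0,0,.22],rate=.25)
print(env.read_q())
B=onz(cam("top"),(337.6,217.6),.040); t=np.radians(122); xa=np.array([np.cos(t),np.sin(t),0])
env.command_gripper(.075)
env.goto([B[0],B[1],.22],DOWN(xa)); st("over bung"); print(env.read_q())
W=cam("wrist"); im=env.snapshot("wrist"); np.savez("w3.npz",R=W[2],o=W[3])
H,S,V=cv2.split(cv2.cvtColor(im,cv2.COLOR_BGR2HSV))
m=(S>100)&((H>165)|(H<4))&(V<170)
for c,s in blobs(m,150): print(c,s,onz(W,c,.045))
cv2.imwrite("pics/c3.png",cv2.hconcat([cv2.resize(env.snapshot("scene")[80:260,200:440],(400,300)),cv2.resize(im,(400,300))]))
cv2.imwrite("pics/w3.png",im)
print("expected px",proj(W,[B[0],B[1],.045]))
E
```

```text
relaxed t17.48 [0.481  0.0686 0.0477] [-0.1 -0.1  0.5]
free t17.97 [0.4809 0.0687 0.058 ] [ 0.3 -0.2  0.5]
[-0.40033265  0.28436934  0.18008186  2.11592464 -0.07368212  0.74945439
  1.59022391]
over bung t20.86 [ 0.6276 -0.2224  0.22  ] [ 0.5  0.2 -0.3]
[-0.0671887   0.58422105  0.50990692  1.77626547 -0.3600296   0.87540906
  1.16784705]
[342.7 104.5] [327  88  32  34 727] [ 0.63681123 -0.11816088  0.045     ]
[276.9 189.6] [ 251  165   50   45 1438] [ 0.62769734 -0.22265627  0.045     ]
expected px [275.81231109 190.94688622]
```

View pics/c3.png

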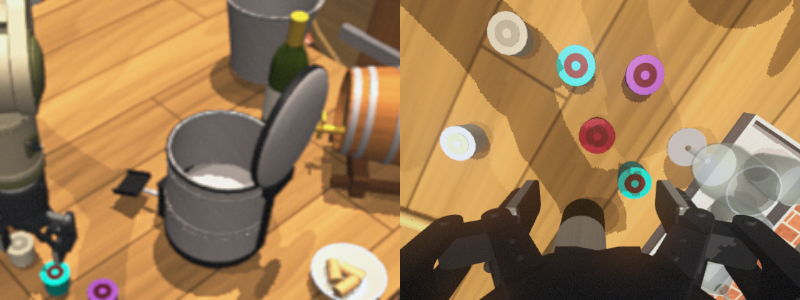

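The lid stays up in the catch with the pad seated. The wrist view has the stained bung centred at about (277,190) full-scale, clear of its neighbours. Grasping it now.

```bash
python3 - <<'E'
from press import *
B=np.array([.6277,-.2226])
env.move_linear([*B,.06],rate=.2); 
print(env.move_linear([*B,.008],rate=.08,f_stop=8)); st("down")
env.command_gripper(0.03,35); print(env.read_opening(),env.read_finger_force())
env.move_linear([*B,.10],rate=.12); env.move_linear([*B,.36],rate=.3); print(env.read_opening(),env.read_finger_force())
D=BIN-.13*X; env.goto([D[0],D[1],.36],DOWN(-X)); st("pre bin"); print(env.read_opening(),env.read_finger_force(),env.read_q())
cv2.imwrite("pics/s4.png",cv2.hconcat([cv2.resize(env.snapshot("scene")[40:280,180:440],(400,300)),cv2.resize(env.snapshot("top")[140:320,160:400],(400,300))]))
E
```

```text
False
down t22.71 [ 0.6277 -0.2229  0.008 ] [-0.8  0.1 -0.1]
0.05071287421963838 36.07352533901576
0.050794622150104864 36.551278449042
pre bin t26.37 [0.509  0.1257 0.36  ] [-0.5 -0.7 -0.5]
0.050713542372214836 36.547011125439894 [-0.57812594  0.22276001  0.2839156   1.90353922 -0.07169255  1.02494721
  1.49629721]
```

View pics/s4.png

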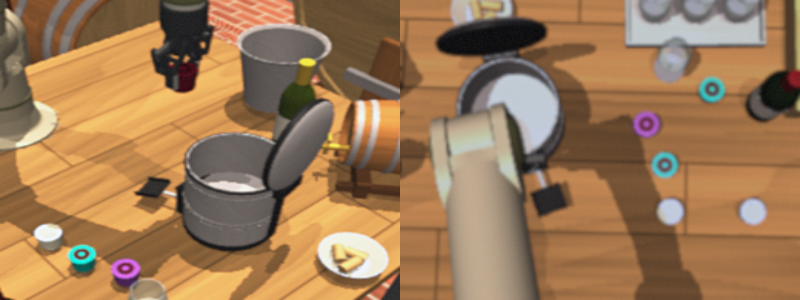

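The bung is held in the gripper, and the lid stands nearly upright and clear. Dropping it in.

```bash
python3 - <<'E'
from press import *
T=BIN-.025*X
env.move_linear([T[0],T[1],.36],rate=.2)
env.move_linear([T[0],T[1],.19],rate=.15,f_stop=10); st("in")
env.command_gripper(.070); env.wait(.1)
env.move_linear([T[0],T[1],.36],rate=.25)
D=BIN-.20*X-.037*Y; env.move_linear([D[0],D[1],.33],rate=.3)
env.command_gripper(0,60); st("out")
im=env.snapshot("wrist")
cv2.imwrite("pics/w5.png",cv2.hconcat([cv2.resize(env.snapshot("scene")[40:280,180:440],(400,300)),cv2.resize(im,(400,300))]))
W=cam("wrist"); np.savez("w5.npz",R=W[2],o=W[3]); e=pad-.037*Y+.0034*X; print("pad expected px half",proj(W,[e[0],e[1],.046])*[400/560,300/420]+[400,0])
E
```

```text
in t28.43 [0.6118 0.1472 0.1909] [ 0.   0.2 -0.1]
out t31.11 [0.4467 0.0774 0.33  ] [-0.9 -0.3 -0.1]
pad expected px half [597.64693754 138.4496232 ]
```

View pics/w5.png

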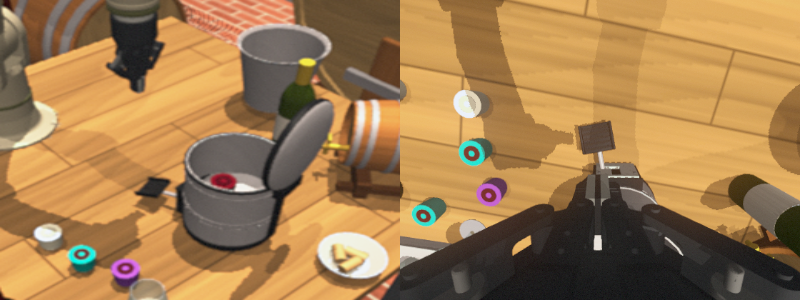

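The bung is inside the bin, seen at (222,182) in the left crop. The pad in the right crop is where predicted, about (596,137). Next I free the pedal.

```bash
python3 - <<'E'
from press import *
p0=np.array([pad[0],pad[1],.0357]); a=p0-.037*Y+.0034*X
def pr(s):
    f=np.array(env.read_wrist_force()); q=np.array(env.read_tool_pos())-p0
    print(s,"y",round(q@Y*1e3,1),"z",round(q[2]*1e3,1),"Fy",round(f@Y,1),"Fx",round(f@X,1),"Fz",round(f[2],1)); return f
env.goto(a+[0,0,.05],DOWN(-X)); st("above")
env.move_linear(a+[0,0,.016],rate=.08); pr("near")
z=.016
while z>-.003:
    z-=.002; env.move_linear(a+[0,0,z],rate=.03); f=pr(round(z*1e3))
    if f[2]>11: break
s=-.037
while s<.045:
    s+=.003; d=min(s-.020,0) if s<.02 else 0
    env.move_linear(p0+Y*s+X*.0034*(d/.037)**2*.5+[0,0,z],rate=.035); f=pr(round(s*1e3))
    if -(f@Y)>20 and s>.005: break
st("side"); print(repr(s),z)
cv2.imwrite("pics/w6.png",cv2.hconcat([cv2.resize(env.snapshot("scene")[40:280,180:440],(400,300)),cv2.resize(env.snapshot("wrist"),(400,300))]))
E
```

```text
above t32.17 [0.4751 0.083  0.0864] [-0.4  0.1  0.2]
near y -37.0 z 16.3 Fy 0.2 Fx -0.2 Fz -0.4
14 y -37.0 z 14.3 Fy 0.2 Fx 0.7 Fz -0.2
12 y -37.0 z 12.0 Fy 0.2 Fx -0.5 Fz 0.0
10 y -36.8 z 10.0 Fy 0.8 Fx 0.5 Fz 1.5
8 y -37.0 z 7.9 Fy 1.1 Fx 0.2 Fz 1.0
6 y -37.0 z 5.9 Fy 0.1 Fx 0.8 Fz 1.7
4 y -37.1 z 3.9 Fy 0.3 Fx 1.0 Fz 1.1
2 y -37.0 z 2.0 Fy 1.8 Fx 0.1 Fz 4.5
0 y -37.0 z 0.8 Fy 1.1 Fx -1.7 Fz 18.4
-34 y -35.3 z 0.8 Fy -4.7 Fx -2.1 Fz 18.2
-31 y -33.1 z 0.8 Fy -6.4 Fx -4.0 Fz 17.9
-28 y -30.5 z 0.7 Fy -9.2 Fx -3.1 Fz 17.4
-25 y -27.5 z 0.7 Fy -9.1 Fx -3.8 Fz 17.4
-22 y -24.3 z 0.6 Fy -7.7 Fx -3.1 Fz 16.8
-19 y -21.4 z 0.6 Fy -8.2 Fx -3.7 Fz 16.4
-16 y -18.3 z 0.5 Fy -7.7 Fx -3.5 Fz 16.2
-13 y -15.3 z 0.5 Fy -8.7 Fx -4.2 Fz 15.5
-10 y -12.3 z 0.5 Fy -6.9 Fx -4.0 Fz 15.5
-7 y -8.7 z 0.4 Fy -4.5 Fx -4.2 Fz 15.4
-4 y -5.5 z 0.4 Fy -4.8 Fx -3.6 Fz 15.8
-1 y -2.4 z 0.4 Fy -3.2 Fx -4.0 Fz 14.8
2 y 0.7 z 0.4 Fy -3.8 Fx -3.8 Fz 14.1
5 y 3.7 z 0.4 Fy -4.0 Fx -2.4 Fz 13.1
8 y 6.7 z 0.4 Fy -3.9 Fx -2.5 Fz 12.8
11 y 9.8 z 0.4 Fy -4.1 Fx -3.0 Fz 12.2
14 y 12.9 z 0.4 Fy -3.2 Fx -1.3 Fz 12.7
17 y 15.8 z 0.5 Fy -3.4 Fx -0.6 Fz 12.9
20 y 18.5 z 0.5 Fy -4.6 Fx -1.1 Fz 11.6
23 y 20.8 z 0.5 Fy -7.6 Fx -0.3 Fz 11.4
26 y 22.3 z 0.5 Fy -14.4 Fx 0.6 Fz 10.8
29 y 26.1 z 0.5 Fy -11.3 Fx -1.4 Fz 14.8
32 y 27.1 z 0.5 Fy -18.6 Fx -0.4 Fz 14.3
35 y 27.8 z 0.5 Fy -26.5 Fx -0.8 Fz 12.3
side t40.75 [0.4587 0.1457 0.0362] [  4.3 -26.2  12.3]
0.034999999999999996 0.0
```

View pics/w6.png

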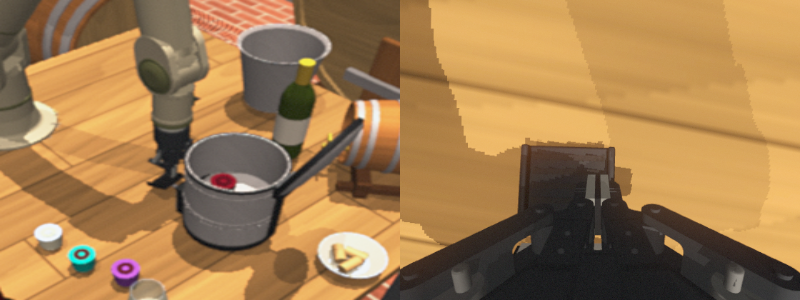

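The pad is straight again with the fingers against its +y edge. I ease it up slowly, unloading the sideways push as it rises.

```bash
python3 - <<'E'
from press import *
p0=np.array([pad[0],pad[1],.0357])
def pr(s):
    f=np.array(env.read_wrist_force()); q=np.array(env.read_tool_pos())-p0
    print(s,"y",round(q@Y*1e3,1),"z",round(q[2]*1e3,1),"Fy",round(f@Y,1),"Fz",round(f[2],1)); return f
u=0
for u in (2,4,6,8):
    env.move_linear(p0+Y*(.033-.001*u)+[0,0,u*1e-3],rate=.012); pr(u)
for u in list(range(12,41,4))+[42,44,46,48,50,52]:
    env.move_linear(p0+Y*.024+[0,0,u*1e-3],rate=.012 if u<=36 else .007); f=pr(u)
    if u>=46 and f[2]<.8: break
st("top")
cv2.imwrite("pics/s7.png",cv2.resize(env.snapshot("scene")[40:280,180:440],(520,480)))
E
```

```text
2 y 26.7 z 1.8 Fy -15.6 Fz 2.0
4 y 26.2 z 3.8 Fy -9.7 Fz 0.7
6 y 25.6 z 5.9 Fy -6.4 Fz 2.8
8 y 24.7 z 7.9 Fy -3.9 Fz 2.1
12 y 24.3 z 12.1 Fy -2.2 Fz 2.9
16 y 24.3 z 16.2 Fy -1.6 Fz 4.0
20 y 24.3 z 20.2 Fy -1.7 Fz 4.3
24 y 24.3 z 24.3 Fy -0.6 Fz 5.3
28 y 24.3 z 28.4 Fy -0.2 Fz 5.7
32 y 24.2 z 32.4 Fy -0.3 Fz 5.8
36 y 24.2 z 36.5 Fy 0.3 Fz 5.5
40 y 24.2 z 40.6 Fy -0.1 Fz 6.2
42 y 24.2 z 42.6 Fy -0.7 Fz 6.4
44 y 24.2 z 44.7 Fy -0.7 Fz 6.3
46 y 24.2 z 46.7 Fy -0.8 Fz 5.3
48 y 24.2 z 48.7 Fy -0.4 Fz 5.0
50 y 23.6 z 50.2 Fy -3.4 Fz 1.5
52 y 23.6 z 51.9 Fy -4.0 Fz -2.8
top t49.24 [0.4597 0.1417 0.0876] [ 4.1 -3.3 -2.8]
```

View pics/s7.png

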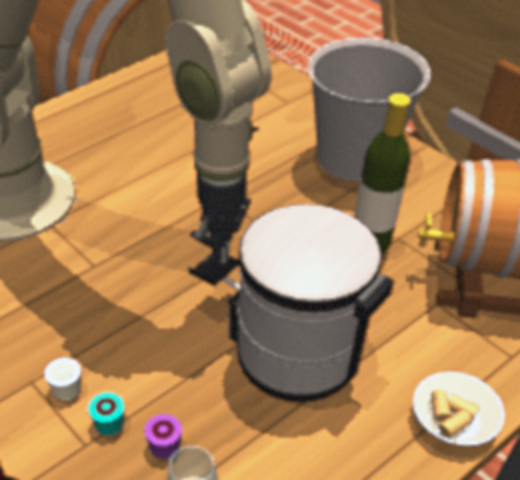

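The lid is fully down and the pedal is up. I back off the edge, rise clear, check once by pixel difference, and hand in.

```bash
python3 - <<'E'
from press import *
q=np.array(env.read_tool_pos())
env.move_linear(q-.014*Y,rate=.05); st("off")
env.move_linear(q-.014*Y+[0,0,.012],rate=.04); st("up")
env.move_linear(q-.014*Y-.03*X+[0,0,.2],rate=.2)
env.wait(.3); st("clear")
a=cv2.imread("pics/scene0.png").astype(int); b=env.snapshot("scene").astype(int)
d=np.abs(a-b).max(2)
print("lid region diff",d[140:205,298:372].mean(),"pad",d[164:186,275:300].mean(),"ref noise",d[300:400,400:500].mean())
env.job_done()
E
```

```text
off t49.73 [0.462  0.1278 0.0876] [ 0.6 -0.4  0.2]
up t50.17 [0.4625 0.1282 0.1   ] [ 0.2 -1.4  0.2]
clear t51.58 [0.4328 0.1221 0.287 ] [0.8 0.3 1.1]
lid region diff 3.8765072765072763 pad 13.48 ref noise 2.6619
the job is handed in; nothing more can be done
```

The wine-stained bung is in the bin, the pedal is free and back up, and the lid came down fully shut under control. I handed the job in at about 52 s; I disturbed nothing else that I could see, and the judge's verdict was not shown.

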